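# Slide the carving blank round the bench clutter and bed it in the V stop

## Task

Slide the round wooden blank along the bench, without lifting it, round the sharpening stone and the wax pot so that neither it nor the robot touches them, and into the V-shaped jaw of the bench stop. Feel for the jaw, press the blank straight into the V with about 10 N (never more than 20 N) for a second so that it beds on both pads, then let go and back away, leaving it there; do not disturb the gouges and the mallet.

Things in the scene. Friction and masses are not known exactly. Their poses are not given: they have to be found in the camera images.
- blank_center (a point): Loose round blank of mid-brown wood, a plain upright cylinder 110 mm in diameter and 45 mm high, with a dark six-petal rosette on its flat top; 0.25 to 0.43 kg, lying flat on the bench and too wide to grip. The point is its centre, 22.5 mm above the bench. Sliding it takes about 1.5 to 5 N, which the stop does not feel.
- stop: Bench stop, fixed: dark wooden housing 70 mm (its x) by 150 mm (its y), 45 mm high, with a round brass cap; origin at the centre of the housing's underside. On its -x side it carries a blue V jaw 37 mm high, with hard black rubber faces 45 degrees either side of the x axis, opening towards -x; mouth 130 mm wide, arm tips at x = -83 to -107 mm.
- seat (a point): Point 22.5 mm above the bench, on the stop's x axis, 115.5 mm in front of the housing's centre; same axes as the stop. The jaw is clamped rigid but set in or out differently each time, unmeasured: the bedded blank's centre lies on the stop's x axis anywhere from 12 mm short of this point (-x) to 12 mm beyond it (+x).
- stone: Orange sharpening stone in a dark wooden holder, fixed to the bench: 50 mm (its x) by 80 mm (its y), 42 mm high; origin at the centre of its underside. Must not be touched.
- waxpot: Green round wax pot with brass lid in a round wooden collar, fixed to the bench: 72 mm in diameter, 49 mm high; origin at the centre of its underside. Must not be touched. There is always room for the blank to pass between the pot and the stone, and between either of them and where the jaw opens.
- gouge_blue: Loose gouge with a blue handle lying on the bench between the robot and the work: along its x axis from -110 mm (handle end) to +102 mm (blade tip), 26 mm thick. Bystander: leave alone.
- gouge_green: Loose gouge with a green handle lying beyond the work: along its x axis from -110 mm (handle end) to +102 mm (blade tip), 26 mm thick. Bystander: leave alone.
- mallet: Loose wooden carver's mallet lying beyond the work: head from 0 to +120 mm along its x axis, 76 mm in diameter; handle 28 mm thick from 0 to -130 mm. Bystander: leave alone.
There are look-alikes about, which are no part of the job. What is shaped like the stop but pink is not meant.

How it is judged (in metres and radians):
On the way, in this order (a step that is already met when the one before it is completed fails the run):
1. the blank has come round into the mouth of the V stop (x of blank_center in the frame of stop above -0.19 m and y of blank_center in the frame of stop between -0.05 and 0.05 m), for 0.05 s.
2. the blank is pressed into the V with 4 to 20 N for 0.5 s (contact force between blank and stop above 4 N and y of blank_center in the frame of stop between -0.004 and 0.004 m), for 0.5 s.
At the end, for the whole second after the job is handed in: After having been pressed into the V with 4 to 20 N for 0.5 s, the blank lies flat and still on the bench in the V jaw: its centre within 4 mm of the stop's middle line and 100.5 to 130.5 mm in front of the housing's centre; the robot touches nothing (x of blank_center in the frame of stop between -0.1305 and -0.1005 m and y of blank_center in the frame of stop between -0.004 and 0.004 m and angle between blank_center's own z axis and vertical below 0.05 rad and height (world z) of blank_center below 0.026 m and linear speed of blank below 0.01 m/s).
It fails at once if the blank or the robot touches the sharpening-stone holder (contact force between stone and blank above 0.5 N or contact force between stone and the arm above 0.5 N or contact force between stone and the fingers above 0.5 N).
It fails at once if the blank or the robot touches the wax pot (contact force between waxpot and blank above 0.5 N or contact force between waxpot and the arm above 0.5 N or contact force between waxpot and the fingers above 0.5 N).
It fails at once if the blank is pressed into the stop with more than 20 N (contact force between blank and stop above 20 N).
It fails at once if the blank is lifted (over 8 mm) or tipped off the bench (height (world z) of blank_center above 0.0305 m or angle between blank_center's own z axis and vertical above 0.2 rad).
It fails at once if a gouge or the mallet is shifted by more than 15 mm (distance of any of gouge_blue, gouge_green, mallet from where it was at the start of the episode above 0.015 m).
It also fails if it takes over 72 s, if anything falls off the work surface, if the arm or the gripper's body presses on something with over 40 N, if the wrist force passes 120 N, or if a joint passes its speed limit or range.

## Robot

A 7-joint arm with a two-finger parallel gripper is mounted at the origin on the work surface. World frame = base frame: x ahead of the robot, y to its left, z up, the work surface at z = 0. Lengths are in mm, angles in rad, forces in N, time in s.
With the tool pointing down it reaches from about 400 to 850 mm from the base axis. Payload 6.9 kg.
Tool frame: the origin (TCP) lies at the very end of the fingers, on their centre line; the grasp point (between the pads) lies 19 mm behind it (ctrl.pinch_z is the distance from the TCP to the grasp point, in mm); z points along the fingers, y is the line along which they close (so a half turn about z gives the same grasp; the last joint's range is limited). The gripper opens to 85 mm and grips with 20 to 120 N. Pads are 22 mm wide; open, the fingers measure 114 mm over their backs; the gripper's body (76 mm by 85 mm) begins 54 mm behind the grasp point. The pads swing forward as they close: fully open they stand 13 mm farther back than shut.
Start: joints at [1.258, 0.507, -0.238, 1.5, 0.126, 1.149, -0.155], TCP at [253.565, -571.241, 231.275] pointing down, gripper open.
Joint ranges: [-3.08, 3.08], [-0.24, 2.05], [-1.43, 1.35], [0, 2.5], [-1.52, 4.66], [0.17, 1.96], [-2.89, 2.89]. Speed limits (rad/s): [2.39, 2.39, 3.14, 3.14, 3.14, 3.14, 3.14].

## Interface

Orientations are given as a rotation vector (axis times angle).
In Python, from cell import ctrl, imaging gives the robot as it stands.
- The arm moves only by the shell command python3 -m crank 'ROWS' [FORCE]. ROWS is JSON, a list that holds one entry, the list of rows, each a list of 7 numbers: the turn, a rotation vector about the tool's x, y, z in units of 6 degrees (1.0 is 6 degrees), then the shift along the tool's x, y, z in units of 50 mm (1.0 is 50 mm), then the finger opening in mm, from 0 to 85.4. In form: [[[rx, ry, rz, dx, dy, dz, fingers], ...]]. A call has 1 to 20 rows; each row shifts and turns the commanded pose from where the row before left it, along the tool's axes as they then stand; what a row does not reach is not made up. A row lasts 1/10 s, in which the tool goes at most 50 mm and 8.59 degrees, less where a joint would pass 70% of its speed; a pose out of reach is approached as far as the arm can. A call is refused whole if a number of a shift passes 1 or a number of a turn 1, either way. A call with a gripper value outside its range is refused whole. The fingers move at their own pace and stop on an object; FORCE is the grip in N (left out, the last holds). Time passes only in rows, so rows that do not move let the fingers close. It gives the time, the measured TCP pose, the force, the opening and the grip force at its end, in the units of the state.
- ctrl.get_state(): the state, without advancing time (a new reading comes with each control period).
- imaging.camera(name): name is "side" or "top"; returns (picture, depth): 400x640x3 uint8, red, green, blue; 400x640 float32, mm along the optical axis (not along the pixel's ray), 0 where there is no reading.
- imaging.camera_info(name): a dict with "vertical_fov" (degrees; the focal length in pixels is half the picture's height over the tangent of half this angle, whatever the lens; pixels are square), "cx", "cy" (the principal point, pixels), "dist" ([k1, k2, p1, p2, k3] as OpenCV has them; the pictures are not rectified), "rvec" (rotation vector, rad) and "tvec" (3), from world to camera coordinates, as OpenCV has them. Camera axes: x right, y down, z forward; pixel columns grow to the right and rows downward; lengths in mm; the calibration is good to about 2 mm. A picture is of the moment at which its call begins. camera_info takes no time and is no camera call.
- ctrl.job_done(): hands the job in; it is judged then, once.
The state is a dict: "clock": time; "joint_positions": joint angles; "qvel": joint speeds; "effort": joint torques, N m; "position": TCP position; "tool_rot": TCP orientation; "wrist_force": force on the tool from outside, world axes, zero at the start; "moment": the same for the moment, N m; "width": opening from 0.0 (shut) to 1.0 (fully open); "finger_force": force on a finger pad.
Only numpy, scipy, OpenCV 4.12 (cv2) and the standard library are available. Lean on these libraries where they do the work, as an engineer would, in place of code of your own. Each camera call takes 0.05 s, during which the arm holds its last target. There are 200 camera calls.

## Working session

There is one attempt and no reset: what is moved stays moved. The work goes in short steps, Python scripts to look and compute and a shell command to move; the robot and the scene stay as the last step left them, time stands still between calls to the robot, and variables do not carry over. Pictures are saved under pics/ and viewed, at most 10 in all, crops included, and the job is handed in when it is done.

```bash
mkdir -p pics; ls
python3 - <<'E'
from cell import ctrl, imaging
import cv2
for n in("top","side"):
    p,d=imaging.camera(n); cv2.imwrite(f"pics/{n}0.png",p[:,:,::-1]); print(imaging.camera_info(n))
print(ctrl.get_state())
E
```

```text
pics
{'vertical_fov': 57.72597582206728, 'cx': 320.53082730813765, 'cy': 196.90424373257923, 'dist': array([-0.08388528,  0.        ,  0.        ,  0.        ,  0.        ]), 'rvec': array([ 2.18870665, -2.14364859,  0.15781534]), 'tvec': array([  33.34409759,  523.32557239, 1049.83287153])}
{'vertical_fov': 57.028657674104565, 'cx': 323.60944986230373, 'cy': 197.46647956733426, 'dist': array([-0.08564109,  0.        ,  0.        ,  0.        ,  0.        ]), 'rvec': array([ 0.34614984, -2.85260549,  1.05491714]), 'tvec': array([516.89854151,  72.22607597, 942.81083354])}
{'clock': 0.1, 'joint_positions': array([ 1.25847524,  0.50824339, -0.23754906,  1.50103055,  0.12570178,
        1.14893238, -0.15478754]), 'qvel': array([-0.00028146, -0.00248199, -0.00096868, -0.00301471,  0.00173024,
        0.0009429 ,  0.00116342]), 'effort': array([-4.89466038e-03, -6.21834970e+01, -2.19426043e+00, -2.50203931e+01,
        1.26161595e-02,  7.78821908e-03,  3.29624520e-06]), 'position': array([ 253.35906635, -570.84023942,  230.5244739 ]), 'tool_rot': array([-3.07172514e+00, -6.51281464e-01,  5.71821285e-04]), 'wrist_force': array([ 0.54660812, -0.3170474 ,  0.26124779]), 'moment': array([ 0.0214464 , -0.0032321 , -0.01912106]), 'finger_force': 0.0, 'width': 1.0049388094153948}
```

View pics/top0.png

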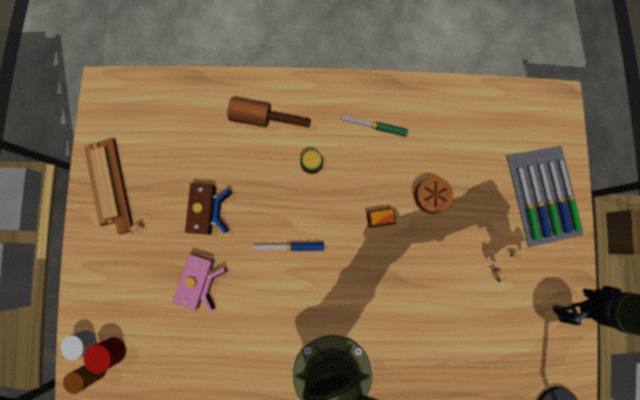

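View pics/side0.png

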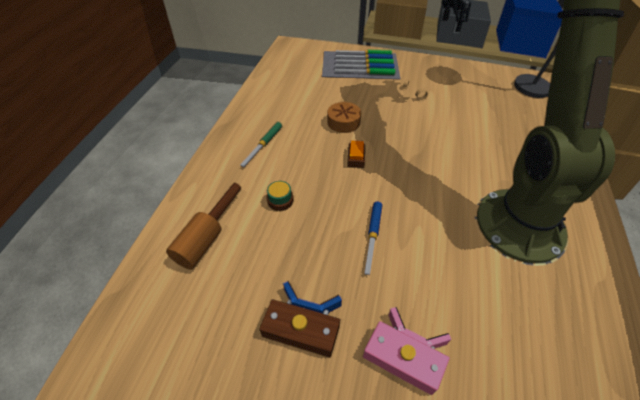

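The top view shows the blank at (434,194), the stop at (205,208), the pink look-alike at (197,281), the stone at (381,217) and the pot at (312,160). The blue gouge is at (290,246), the green gouge at (375,126) and the mallet at (265,112). The side view agrees.

What could be confused:
- **Stop:** brown with a blue jaw at (205,208), or pink at (197,281). I choose the brown one.
- **Blank:** rosette disc at (434,194). The mallet head (250,110) and the brown cylinder (75,380) are similar, but neither has a rosette.
- **Gouges:** the ones in the tray are not part of the job.

```bash
cat > h.py <<'E'
import cv2, numpy as np
from cell import ctrl, imaging
def cam(n):
    i=imaging.camera_info(n); f=200/np.tan(np.radians(i["vertical_fov"]/2))
    K=np.array([[f,0,i["cx"]],[0,f,i["cy"]],[0,0,1]]); R=cv2.Rodrigues(i["rvec"])[0]
    return K,i["dist"],R,np.array(i["tvec"])
def rays(n,uv):
    K,D,R,t=cam(n); u=cv2.undistortPoints(np.float64(uv).reshape(-1,1,2),K,D)[:,0]
    return -R.T@t, np.c_[u,np.ones(len(u))]@R, u
def onplane(n,uv,z):
    c,d,_=rays(n,uv); return c+d*((z-c[2])/d[:,2])[:,None]
def cloud(n,dep):
    v,u=np.mgrid[:400,:640]; c,d,_=rays(n,np.c_[u.ravel(),v.ravel()])
    return (c+d*dep.reshape(-1,1)).reshape(400,640,3)
E
python3 - <<'E'
from h import *
p,d=imaging.camera("top"); P=cloud("top",d)
hsv=cv2.cvtColor(p,cv2.COLOR_RGB2HSV)
print("bench z", np.median(P[150:240,330:360,2]))
m=((P[...,2]>12)&(P[...,2]<120)).astype(np.uint8); m[:90]=0
n,L,s,c=cv2.connectedComponentsWithStats(m)
for k in range(1,n):
    if s[k,4]<40: continue
    q=L==k; ct=max(cv2.findContours(q.astype(np.uint8),0,1)[0],key=cv2.contourArea)
    zt=np.percentile(P[q][:,2],80)
    w=onplane("top",ct[:,0],zt)[:,:2].astype(np.float32)
    r=cv2.minAreaRect(w); 
    print(np.round(c[k]),s[k,4],"z%.0f"%zt,"rect",np.round(r[0]),np.round(r[1]),round(r[2]),"hsv",np.median(hsv[q],0))
# blue jaw & brass cap
for nm,mask,z in(("jaw",(abs(hsv[...,0]-110.)<12)&(hsv[...,1]>120),37),("brass",(abs(hsv[...,0]-25.)<6)&(hsv[...,1]>170)&(hsv[...,2]>120),46)):
    n,L,s,c=cv2.connectedComponentsWithStats(mask.astype(np.uint8))
    for k in range(1,n):
        if s[k,4]>25: print(nm,c[k].round(1),s[k],onplane("top",[c[k]],z).round(1))
cv2.imwrite("pics/crop1.png",np.hstack([cv2.resize(p[y-40:y+40,x-50:x+50,::-1],(400,320),interpolation=2) for x,y in((205,208),(430,200))]))
E
```

```text
bench z -0.04146639725342993
[260. 113.] 1437 z73 rect [759. 205.] [252.  79.] 80 hsv [ 12. 177.  91.]
[380. 126.] 399 z24 rect [ 753. -118.] [209.  27.] 77 hsv [ 67. 107.  87.]
[108. 186.] 2827 z46 rect [533. 683.] [312. 123.] 24 hsv [ 14. 148. 135.]
[311. 161.] 440 z50 rect [629.  74.] [70. 68.] 1 hsv [ 22.  162.5 140.5]
[571. 202.] 424 z26 rect [ 546. -749.] [228.  31.] 12 hsv [ 68.  132.5 110. ]
[561. 202.] 423 z26 rect [ 539. -712.] [228.  30.] 13 hsv [110. 144.  95.]
[551. 205.] 435 z27 rect [ 532. -678.] [227.  30.] 11 hsv [ 68. 147. 108.]
[540. 207.] 440 z26 rect [ 526. -643.] [228.  29.] 10 hsv [110. 143.  96.]
[530. 209.] 438 z27 rect [ 518. -607.] [228.  29.] 11 hsv [ 68. 148. 109.]
[433. 195.] 1107 z47 rect [ 536. -294.] [114. 107.] 89 hsv [ 12. 178. 126.]
[204. 209.] 1653 z46 rect [478. 373.] [127. 148.] 87 hsv [ 10. 176.  73.]
[381. 217.] 459 z43 rect [ 466. -135.] [49. 82.] 9 hsv [ 14. 214. 140.]
[295. 246.] 454 z25 rect [375. 137.] [ 24. 207.] 1 hsv [109. 117. 108.]
[515. 255.] 57 z31 rect [ 359. -552.] [34. 16.] 80 hsv [ 16. 132. 149.]
[196. 283.] 1697 z46 rect [261. 385.] [124. 152.] 74 hsv [165.  95. 167.]
[500. 274.] 89 z40 rect [ 301. -493.] [40. 28.] 27 hsv [ 16. 131. 143.]
[ 91. 357.] 2171 z92 rect [ 42. 671.] [168. 190.] 7 hsv [ 11. 210. 105.]
[332. 361.] 2183 z49 rect [38.  3.] [171. 223.] 4 hsv [32. 89. 41.]
[559. 394.] 322 z22 rect [ -65. -700.] [124.  37.] 86 hsv [115.  23.  49.]
jaw [218.5 209.5] [212 190  18  42 264] [[477.7 345.5  37. ]]
jaw [564.7 217.1] [558 202  14  31 230] [[ 475.4 -719.6   37. ]]
jaw [544.  221.3] [538 206  13  31 226] [[ 461.3 -648.    37. ]]
jaw [307.4 246.2] [292 243  31   7 202] [[375.9  79.8  37. ]]
brass [311.3 159. ] [304 152  16  16 195] [[634.2  74.3  46. ]]
brass [197.1 207. ] [193 203   9   9  68] [[482.8 407.1  46. ]]
brass [190.6 282. ] [187 279   8   7  45] [[265.2 414.4  46. ]]
```

View pics/crop1.png

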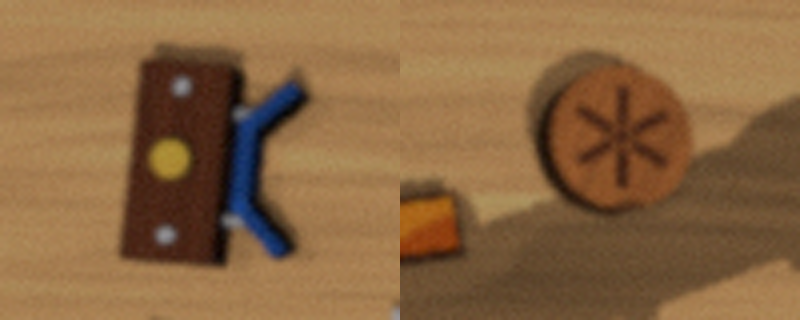

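The crop confirms both choices: the left half shows the dark housing with brass cap and blue V jaw opening right (towards world −y), and the right half shows the rosette blank. Next I need the stop's yaw and a tidier blank and stone, so I can plan the route.

Run:
```python
from h import *
for cn,boxes in(("top",dict(stop=(150,170,240,250),blank=(405,165,465,225),stone=(360,200,400,235),pot=(290,140,335,185))),("side",dict(stop=(250,295,350,360),blank=(320,95,370,140),stone=(340,135,372,172),pot=(262,175,300,212)))):
    p,d=imaging.camera(cn); P=cloud(cn,d)
    for k,(a,b,c,e) in boxes.items():
        zmin=40 if k!="stone" else 36
        m=np.zeros((400,640),np.uint8); m[b:e,a:c]=(P[b:e,a:c,2]>zmin)&(P[b:e,a:c,2]<60)
        q=m>0; zt=dict(stop=45,blank=45,stone=42,pot=49)[k]
        ct=max(cv2.findContours(m,0,1)[0],key=cv2.contourArea)
        w=onplane(cn,ct[:,0],zt)[:,:2].astype(np.float32); r=cv2.minAreaRect(w)
        print(cn,k,np.round(r[0],1),np.round(r[1],1),round(r[2],1),"circ",np.round(cv2.minEnclosingCircle(w)[0],1))
# screws and cap on housing (top)
p,d=imaging.camera("top"); hsv=cv2.cvtColor(p,cv2.COLOR_RGB2HSV)
m=np.zeros((400,640),np.uint8); m[175:240,180:214]=((hsv[...,1]<90)&(hsv[...,2]>90))[175:240,180:214]
n,L,s,c=cv2.connectedComponentsWithStats(m)
for k in range(1,n): print("screw",c[k].round(1),s[k,4],onplane("top",[c[k]],46).round(1))
```

```text
top stop [480.1 401.8] [ 69.9 148.3] 86.6 circ [480.5 402.9]
top blank [ 537.6 -297.3] [102.9 108.5] 1.1 circ [ 537.1 -297.7]
top stone [ 467.6 -138.9] [37.8 69.3] 8.6 circ [ 467.  -138.4]
top pot [633.6  75.1] [60.9 59.6] 1.4 circ [633.6  73.6]
side stop [482.6 404.5] [ 71.6 150.1] 86.5 circ [482.2 404.8]
side blank [ 538.7 -297.1] [107.3 112.3] 13.4 circ [ 539.3 -295.4]
side stone [ 467.5 -137.1] [38.1 77.7] 9.7 circ [ 468.2 -137.4]
side pot [633.8  78.5] [60.2 70.1] 17.2 circ [634.8  78.3]
screw [199.9 189. ] 20 [[536.3 401.9  46. ]]
screw [212.2 222.7] 9 [[437.9 359.6  46. ]]
screw [195.8 226.2] 20 [[426.2 407.7  46. ]]
```

```bash
python3 -m crank '[[[0,0,-1,0,0,0,85],[0,0,-1,0,0,0,85],[0,0,-1,0,0,0,85],[0,0,-1,0,0,0,85],[0,0,-1,0,0,0,85],[0,0,-1,0,0,0,85],[0,0,-1,0,0,0,85],[0,0,-1,0,0,0,85],[0,0,-1,0,0,0,85],[0,0,-1,0,0,0,85],[0,0,-0.47,0,0,0,85],[0,0,0,0,0,0,85]]]'
```

```text
clock: 1.5
position: [253.4, -571.3, 231.1]
tool_rot: [-2.283, -2.158, -0.0]
wrist_force: [0.1, 0.4, 0.2]
width: 0.994
finger_force: 0.0
```

```bash
python3 -m crank '[[[0,0,0,0.36,0.54,0,85],[0,0,0,0.36,0.54,0,85],[0,0,0,0.36,0.54,0,85],[0,0,0,0.36,0.54,0,85],[0,0,0,0.36,0.54,0,85],[0,0,0,0.36,0.54,0,85],[0,0,0,0.36,0.54,0,85],[0,0,0,0.36,0.54,0,85],[0,0,0,0.36,0.54,0,85],[0,0,0,0.36,0.54,0,85],[0,0,0,0,0,0.8,85],[0,0,0,0,0,0.8,85],[0,0,0,0,0,0.8,85],[0,0,0,0,0,0,85],[0,0,0,0,0,0,85]]]'
cat >> h.py <<'E'
U=np.array([.058,.998]); U/=np.linalg.norm(U)
def need(x,y,z,yaw=86.7):
    s=ctrl.get_state(); R=cv2.Rodrigues(np.array(s["tool_rot"]))[0]
    d=R.T@(np.array([x,y,z])-s["position"])
    print("pos",s["position"].round(1),"yaw",np.degrees(np.arctan2(R[1,0],R[0,0])).round(2),"tilt",R[:,2].round(3),"d50",(d/50).round(3),"F",s["wrist_force"].round(2),"t",s["clock"])
E
python3 -c "
from h import *
need(531,-407,8)"
```

```text
clock: 3.0
position: [533.4, -406.8, 111.7]
tool_rot: [-2.284, -2.156, -0.0]
wrist_force: [-0.0, -0.3, 0.8]
width: 0.993
finger_force: 0.0
pos [ 533.4 -406.8  111.7] yaw 86.71 tilt [-0.001  0.001 -1.   ] d50 [-0.009 -0.046  2.073] F [-0.02 -0.33  0.77] t 3.0
```

```bash
python3 -m crank '[[[0,0,0,0,-0.02,0.6,85],[0,0,0,0,-0.02,0.6,85],[0,0,0,0,0,0.5,85],[0,0,0,0,0,0.3,85],[0,0,0,0,0,0.07,85],[0,0,0,0.3,0,0,85],[0,0,0,0.3,0,0,85],[0,0,0,0.2,0,0,85],[0,0,0,0.2,0,0,85],[0,0,0,0.2,0,0,85]]]'
python3 - <<'E'
from h import *
need(535,-343,8)
p,d=imaging.camera("top"); q,d=imaging.camera("side")
cv2.imwrite("pics/a.png",np.hstack([cv2.resize(p[140:260,370:530,::-1],(400,300)),cv2.resize(q[70:190,280:440,::-1],(400,300))]))
E
```

```text
clock: 4.0
position: [535.1, -345.8, 8.4]
tool_rot: [2.282, 2.158, 0.0]
wrist_force: [0.2, -1.9, -0.1]
width: 0.996
finger_force: 2.0
pos [ 535.1 -345.8    8.4] yaw 86.79 tilt [ 0.001 -0.001 -1.   ] d50 [ 0.055 -0.006  0.009] F [ 0.16 -1.87 -0.13] t 4.0
```

View pics/a.png

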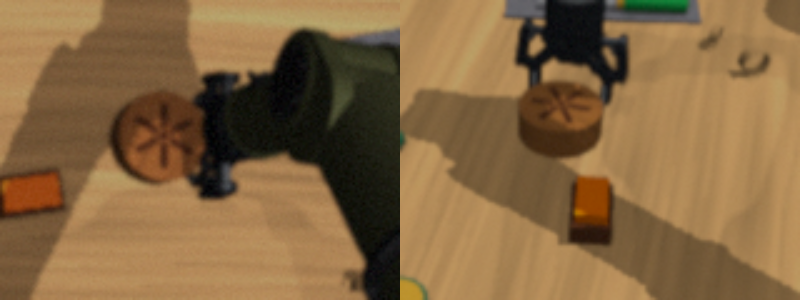

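The crop shows the blank cradled squarely between the two open fingers (about (205,130) in the left half), with contact at 1.9 N. Next I push it out past the stone.

```bash
python3 -m crank '[[[0,0,0,0.2,0.01,0,85],[0,0,0,0.2,0.04,0,85],[0,0,0,0.2,0.05,0,85],[0,0,0,0.2,0.05,0,85],[0,0,0,0.2,0.05,0,85],[0,0,0,0.2,0.05,0,85],[0,0,0,0.2,0.05,0,85],[0,0,0,0.2,0.05,0,85],[0,0,0,0.2,0.05,0,85],[0,0,0,0.2,0.05,0,85],[0,0,0,0.17,0.03,0,85]]]'
cat >> h.py <<'E'
def blank(cn="side"):
    p,d=imaging.camera(cn); P=cloud(cn,d); s=cv2.cvtColor(p,cv2.COLOR_RGB2HSV)
    t=ctrl.get_state()["position"][:2]+46*U
    q=(abs(P[...,2]-45)<4)&(np.hypot(P[...,0]-t[0],P[...,1]-t[1])<75)&(abs(s[...,0]-12.)<6)&(s[...,1]>120)
    q=cv2.morphologyEx(q.astype(np.uint8),cv2.MORPH_OPEN,np.ones((3,3)))
    ct=max(cv2.findContours(q,0,1)[0],key=cv2.contourArea)
    w=onplane(cn,ct[:,0],45)[:,:2].astype(np.float32); c,r=cv2.minEnclosingCircle(w)
    e=np.array(c)-[481.5,404]; print(cn,"blank",np.round(c,1),"r",round(r,1),"in stop",round(e@U,1),round(e@[-U[1],U[0]],1))
E
python3 -c "
from h import *
need(567,-96,8);blank();blank('top')"
```

```text
clock: 5.2
position: [565.2, -238.7, 7.8]
tool_rot: [-2.283, -2.158, -0.001]
wrist_force: [-1.9, -4.9, 3.1]
width: 0.997
finger_force: 2.4
pos [ 565.2 -238.7    7.8] yaw 86.78 tilt [ 0.  0. -1.] d50 [ 2.852 -0.125 -0.003] F [-1.87 -4.87  3.12] t 5.2
side blank [ 570.3 -187.4] r 56.9 in stop -585.3 -122.9
top blank [ 565.  -189.9] r 54.3 in stop -588.0 -117.8
```

```bash
python3 -m crank '[[[0,0,0,0.2,0,0,85],[0,0,0,0.2,0,0,85],[0,0,0,0.2,0,0,85],[0,0,0,0.2,0,0,85],[0,0,0,0.2,0,0,85],[0,0,0,0.2,0,0,85],[0,0,0,0.2,-0.01,0,85],[0,0,0,0.2,-0.01,0,85],[0,0,0,0.2,-0.01,0,85],[0,0,0,0.2,-0.01,0,85],[0,0,0,0.2,-0.01,0,85],[0,0,0,0.2,-0.01,0,85],[0,0,0,0.2,-0.02,0,85],[0,0,0,0.2,-0.03,0,85]]]'
python3 -c "
from h import *
need(464.6,114,8);blank();blank('top')"
```

```text
clock: 6.7
position: [567.2, -98.8, 7.8]
tool_rot: [-2.283, -2.158, -0.0]
wrist_force: [0.5, -2.1, -1.2]
width: 0.994
finger_force: 1.1
pos [567.2 -98.8   7.8] yaw 86.76 tilt [ 0.  0. -1.] d50 [ 4.134e+00 -2.290e+00 -4.000e-03] F [ 0.53 -2.09 -1.17] t 6.7
side blank [569.4 -53. ] r 57.2 in stop -451.1 -114.3
top blank [568.6 -49.8] r 54.5 in stop -448.0 -113.2
```

```bash
python3 -m crank '[[[0,0,0,0.2,-0.05,0,85],[0,0,0,0.2,-0.09,0,85],[0,0,0,0.2,-0.12,0,85],[0,0,0,0.2,-0.12,0,85],[0,0,0,0.2,-0.12,0,85],[0,0,0,0.2,-0.12,0,85],[0,0,0,0.2,-0.12,0,85],[0,0,0,0.2,-0.12,0,85],[0,0,0,0.2,-0.12,0,85],[0,0,0,0.2,-0.12,0,85],[0,0,0,0.2,-0.12,0,85],[0,0,0,0.2,-0.12,0,85]]]'
python3 -c "
from h import *
need(464.6,114,8);blank();blank('top')"
```

```text
clock: 8.0
position: [506.7, 24.7, 7.8]
tool_rot: [2.283, 2.158, 0.0]
wrist_force: [0.8, -2.8, -0.0]
width: 0.996
finger_force: 1.5
pos [506.7  24.7   7.8] yaw 86.75 tilt [ 0. -0. -1.] d50 [ 1.736 -0.942 -0.004] F [ 0.75 -2.81 -0.01] t 8.0
side blank [509.6  70.8] r 57.0 in stop -331.0 -47.3
top blank [506.5  78.1] r 51.8 in stop -323.9 -43.9
```

```bash
python3 -m crank '[[[0,0,0,0.2,-0.12,0,85],[0,0,0,0.2,-0.12,0,85],[0,0,0,0.2,-0.12,0,85],[0,0,0,0.2,-0.12,0,85],[0,0,0,0.2,-0.12,0,85],[0,0,0,0.2,-0.12,0,85],[0,0,0,0.2,-0.12,0,85],[0,0,0,0.2,-0.09,0,85],[0,0,0,0.2,-0.02,0,85],[0,0,0,0.2,0,0,85],[0,0,0,0.2,0,0,85],[0,0,0,0.2,0,0,85]]]'
python3 -c "
from h import *
need(470,204,8);blank();blank('top')"
```

```text
clock: 9.3
position: [466.6, 147.1, 7.7]
tool_rot: [2.284, 2.158, -0.0]
wrist_force: [-0.5, -2.4, 0.7]
width: 0.997
finger_force: 1.8
pos [466.6 147.1   7.7] yaw 86.75 tilt [-0. -0. -1.] d50 [ 1.14   0.002 -0.005] F [-0.54 -2.42  0.68] t 9.3
side blank [469.  192.8] r 56.4 in stop -211.6 0.2Traceback (most recent call last):
  File "<string>", line 3, in <module>
    need(470,204,8);blank();blank('top')
                            ~~~~~^^^^^^^
  File "h.py", line 25, in blank
    ct=max(cv2.findContours(q,0,1)[0],key=cv2.contourArea)
ValueError: max() iterable argument is empty
```

```bash
python3 -m crank '[[[0,0,0,0.2,0,0,85],[0,0,0,0.2,0,0,85],[0,0,0,0.2,0,0,85],[0,0,0,0.2,0,0,85],[0,0,0,0.2,0,0,85],[0,0,0,0.15,0,0,85],[0,0,0,0.05,0,0,85],[0,0,0,0,0,0,85],[0,0,0,-0.2,0,0,85],[0,0,0,-0.3,0,0,85],[0,0,0,-0.3,0,0,85],[0,0,0,0,0,0,30],[0,0,0,0,0,0,30],[0,0,0,0,0,0,30],[0,0,0,0,0,0,30],[0,0,0,0,0,0,30],[0,0,0,0,0,0,30],[0,0,0,0,0,0,30]]]'
python3 -c "
from h import *
need(470,204,8);blank()
p,_=imaging.camera('side'); cv2.imwrite('pics/b.png',cv2.resize(p[220:380,220:440,::-1],(660,480)))"
```

```text
clock: 11.2
position: [467.6, 166.6, 7.7]
tool_rot: [-2.283, -2.158, -0.0]
wrist_force: [0.7, 0.6, -0.7]
width: 0.35
finger_force: 0.0
pos [467.6 166.6   7.7] yaw 86.78 tilt [-0.  0. -1.] d50 [ 0.75   0.006 -0.005] F [ 0.74  0.6  -0.71] t 11.2
side blank [471.9 252.7] r 55.2 in stop -151.6 0.8
```

View pics/b.png

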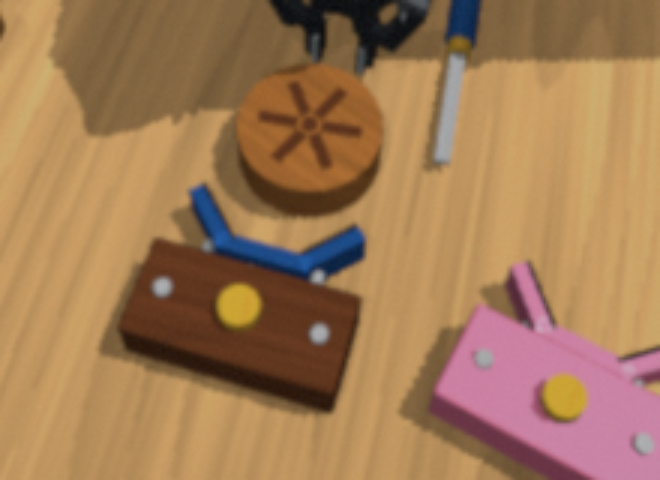

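The view shows the blank at (310,130) on the jaw's middle line with its mouth ahead, and the narrowed fingers free behind it. Next I advance gently.

```bash
python3 -m crank '[[[0,0,0,0.15,0,0,30],[0,0,0,0.15,0,0,30],[0,0,0,0.1,0,0,30],[0,0,0,0.1,0,0,30],[0,0,0,0.08,0,0,30],[0,0,0,0.08,0,0,30],[0,0,0,0.06,0,0,30],[0,0,0,0.04,0,0,30],[0,0,0,0.04,0,0,30]]]'
python3 -m crank '[[[0,0,0,0.02,0,0,30],[0,0,0,0.02,0,0,30]]]'
python3 -c "
from h import *
need(470,204,8);blank()"
```

```text
clock: 12.2
position: [469.8, 205.9, 7.8]
tool_rot: [2.284, 2.157, -0.001]
wrist_force: [-0.2, -4.7, 2.5]
width: 0.35
finger_force: 2.2
clock: 12.4
position: [470.0, 208.2, 7.8]
tool_rot: [2.284, 2.158, -0.0]
wrist_force: [-0.2, -3.7, 3.8]
width: 0.351
finger_force: 2.2
pos [470.  208.2   7.8] yaw 86.75 tilt [-0. -0. -1.] d50 [-0.084  0.005 -0.005] F [-0.18 -3.67  3.75] t 12.4
side blank [473.6 272.1] r 55.7 in stop -132.1 0.3
```

Sliding takes about 4 N. The seat is 4 to 28 mm ahead, so I feel for it in 1 mm rows.

```bash
for i in 1; do python3 -m crank '[[[0,0,0,0.02,0,0,30],[0,0,0,0.02,0,0,30],[0,0,0,0.02,0,0,30]]]'; done; python3 -c "
from h import *
need(470,204,8)"
```

```text
clock: 12.75
position: [470.2, 211.4, 7.8]
tool_rot: [-2.283, -2.158, -0.0]
wrist_force: [0.0, -4.2, 2.4]
width: 0.354
finger_force: 1.9
pos [470.2 211.4   7.8] yaw 86.76 tilt [-0.  0. -1.] d50 [-0.148  0.005 -0.005] F [ 0.04 -4.19  2.37] t 12.75
```

```bash
python3 -m crank '[[[0,0,0,0.02,0,0,30],[0,0,0,0.02,0,0,30],[0,0,0,0.02,0,0,30]]]'; python3 -c "
from h import *
need(470,204,8)"
```

```text
clock: 13.05
position: [470.3, 214.4, 7.8]
tool_rot: [-2.283, -2.158, -0.0]
wrist_force: [0.1, -4.0, 3.3]
width: 0.35
finger_force: 1.9
pos [470.3 214.4   7.8] yaw 86.76 tilt [-0.  0. -1.] d50 [-0.208  0.005 -0.005] F [ 0.13 -3.96  3.25] t 13.05
```

```bash
python3 -m crank '[[[0,0,0,0.02,0,0,30],[0,0,0,0.02,0,0,30]]]'|grep -E 'pos|wrist'
```

```text
position: [470.5, 216.4, 7.8]
wrist_force: [-0.2, -4.0, 1.3]
```

```bash
python3 -m crank '[[[0,0,0,0.02,0,0,30],[0,0,0,0.02,0,0,30]]]'|grep -E 'pos|wrist'
```

```text
position: [470.5, 218.3, 7.8]
wrist_force: [-0.8, -3.9, 1.0]
```

```bash
python3 -m crank '[[[0,0,0,0.02,0,0,30],[0,0,0,0.02,0,0,30]]]'|grep -E 'pos|wrist'
```

```text
position: [470.7, 220.4, 7.8]
wrist_force: [-0.4, -4.4, 1.6]
```

```bash
python3 -m crank '[[[0,0,0,0.02,0,0,30],[0,0,0,0.02,0,0,30]]]'|grep -E 'pos|wrist'
```

```text
position: [470.8, 222.3, 7.8]
wrist_force: [0.2, -3.6, 2.1]
```

```bash
python3 -m crank '[[[0,0,0,0.02,0,0,30],[0,0,0,0.02,0,0,30]]]'|grep -E 'pos|wrist'
```

```text
position: [470.9, 224.3, 7.8]
wrist_force: [-0.1, -3.5, 2.1]
```

```bash
python3 -m crank '[[[0,0,0,0.02,0,0,30],[0,0,0,0.02,0,0,30]]]'|grep -E 'pos|wrist'
```

```text
position: [471.0, 226.3, 7.8]
wrist_force: [0.2, -4.0, 1.3]
```

```bash
python3 -m crank '[[[0,0,0,0.02,0,0,30],[0,0,0,0.02,0,0,30]]]'|grep -E 'pos|wrist'; python3 -c "
from h import *
blank()"
```

```text
position: [471.1, 228.3, 7.8]
wrist_force: [-1.0, -3.4, 2.1]
side blank [474.5 292.1] r 55.4 in stop -112.2 0.5
```

```bash
python3 -m crank '[[[0,0,0,0.02,0,0,30],[0,0,0,0.02,0,0,30]]]'|grep -E 'pos|wrist'
```

```text
position: [471.2, 229.1, 7.8]
wrist_force: [-1.0, -8.7, 4.9]
```

Contact: the force has jumped to 8.7 N and the tool has stalled. I build the press up gently.

```bash
python3 -m crank '[[[0,0,0,0.01,0,0,30],[0,0,0,0,0,0,30]]]'|grep -E 'pos|wrist'
```

```text
position: [471.1, 229.1, 7.8]
wrist_force: [-0.5, -8.5, 3.7]
```

```bash
python3 -m crank '[[[0,0,0,0.01,0,0,30],[0,0,0,0,0,0,30]]]'|grep -E 'pos|wrist'
```

```text
position: [471.2, 229.1, 7.8]
wrist_force: [-0.1, -8.8, 4.8]
```

```bash
python3 -m crank '[[[0,0,0,0.02,0,0,30],[0,0,0,0,0,0,30]]]'|grep -E 'pos|wrist'
```

```text
position: [471.2, 229.1, 7.8]
wrist_force: [0.2, -11.1, 6.7]
```

```bash
python3 -m crank '[[[0,0,0,0.02,0,0,30],[0,0,0,0,0,0,30],[0,0,0,0,0,0,30]]]'|grep -E 'pos|wrist'
```

```text
position: [471.1, 229.2, 7.8]
wrist_force: [-0.9, -13.2, 9.4]
```

```bash
python3 -m crank '[[[0,0,0,0.006,0,0,30],[0,0,0,0,0,0,30],[0,0,0,0,0,0,30],[0,0,0,0,0,0,30],[0,0,0,0,0,0,30],[0,0,0,0,0,0,30],[0,0,0,0,0,0,30],[0,0,0,0,0,0,30],[0,0,0,0,0,0,30],[0,0,0,0,0,0,30],[0,0,0,0,0,0,30],[0,0,0,0,0,0,30]]]'|grep -E 'pos|wrist'; python3 -c "
from h import *
blank()"
```

```text
position: [471.1, 229.2, 7.8]
wrist_force: [-0.0, -13.9, 9.1]
side blank [475.  292.6] r 55.2 in stop -111.6 0.0
```

The downward load of 9 N adds bench friction. I raise the tool slightly so the press goes into the V, then hold again.

```bash
python3 -m crank '[[[0,0,0,0,0,-0.01,30],[0,0,0,0,0,-0.01,30],[0,0,0,0,0,0,30]]]'|grep -E 'pos|wrist'
```

```text
position: [471.6, 229.4, 8.2]
wrist_force: [2.2, -12.7, -1.2]
```

```bash
python3 -m crank '[[[0,0,0,0,0,0,30],[0,0,0,0,0,0,30],[0,0,0,0,0,0,30],[0,0,0,0,0,0,30],[0,0,0,0,0,0,30],[0,0,0,0,0,0,30],[0,0,0,0,0,0,30],[0,0,0,0,0,0,30],[0,0,0,0,0,0,30],[0,0,0,0,0,0,30]]]'|grep -E 'pos|wrist'; python3 -c "
from h import *
blank()"
```

```text
position: [471.6, 229.4, 8.2]
wrist_force: [2.9, -12.7, -1.1]
side blank [474.5 293.3] r 55.7 in stop -110.9 0.6
```

The press held at 12.7 N, nearly horizontal, for over a second. Now I back away and rise.

```bash
python3 -m crank '[[[0,0,0,-0.05,0,0,30],[0,0,0,-0.1,0,0,30],[0,0,0,-0.2,0,0,30],[0,0,0,-0.4,0,0,30],[0,0,0,-0.4,0,0,30],[0,0,0,0,0,-0.5,30],[0,0,0,0,0,-0.7,30],[0,0,0,0,0,-0.7,30],[0,0,0,0,0,0,30],[0,0,0,0,0,0,30],[0,0,0,0,0,0,30]]]'|grep -E 'clock|pos|wrist'
python3 - <<'E'
from h import *
need(471,229,8)
p,d=imaging.camera("side"); P=cloud("side",d)
q=((P[...,2]>42)&(P[...,2]<48)&(np.hypot(P[...,0]-474.5,P[...,1]-292.5)<62)&(P[...,1]<350)).astype(np.uint8)
ct=max(cv2.findContours(q,0,1)[0],key=cv2.contourArea)
print(cv2.minEnclosingCircle(onplane("side",ct[:,0],45)[:,:2].astype(np.float32)))
cv2.imwrite("pics/c.png",cv2.resize(p[220:380,220:440,::-1],(660,480)))
E
```

```text
clock: 19.3
position: [467.7, 175.8, 103.1]
wrist_force: [-0.7, 0.9, 0.1]
pos [467.7 175.8 103.1] yaw 86.76 tilt [-0.001 -0.    -1.   ] d50 [1.066 0.007 1.902] F [-0.75  0.91  0.05] t 19.3
((475.0649719238281, 292.91015625), 55.36415100097656)
```

View pics/c.png

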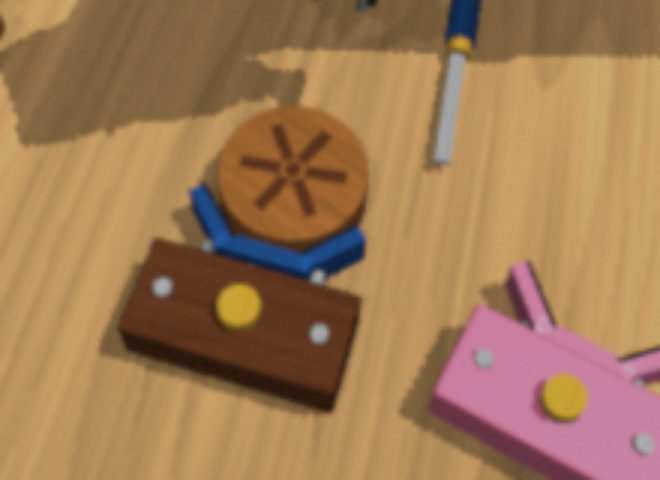

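The blank at (293,170) sits flat against both arms of the blue jaw, on the middle line, and the robot is clear of it.

```bash
python3 -c "
from cell import ctrl
print(ctrl.job_done())"
```

```text
the job is handed in; nothing more can be done
None
```

The blank is bedded in the V jaw, measured on the middle line about 111 mm in front of the housing's centre, after a press of 12.7 N at the wrist for over a second; the robot is clear and the job was handed in at about 19 s, with no verdict returned.

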